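# Inspect a grown crystal with a hand loupe on a light stage

### The arm

A 7-joint arm with a two-finger parallel gripper is mounted at the origin on a cart in front of the work surface, level with it; the furniture and walls round the work are solid. World frame = base frame: x ahead of the robot, y to its left, z up, the work surface at z = 0. Lengths are in m, angles in rad, forces in N, time in s.
With the tool pointing down it reaches from about 0.4 to 0.9 m from the base axis. Payload 5.6 kg.
Tool frame: the origin (TCP) lies between the finger pads; the fingertips stand 8 mm ahead of it and the grasp point (between the pads) lies 11 mm behind it; y points along the fingers, x is the direction in which the jaws open and shut, and the axes are right-handed (so a half turn about y gives the same grasp; the last joint's range is limited). The gripper opens to 92 mm and grips with 3 to 60 N. Pads are 20 mm wide; open, the fingers measure 128 mm over their backs; the gripper's body (75 mm by 189 mm) begins 69 mm behind the grasp point.
Start: joints at [1.06, 0.468, -0.012, 1.603, 0.006, 1.071, -0.056], TCP at [0.293, -0.58, 0.223] pointing down, gripper open.
Joint ranges: [-2.53, 2.53], [-0.31, 2.02], [-1.57, 1.55], [0.28, 2.44], [-1.29, 4.43], [0.15, 1.84], [-2.92, 2.92]. Speed limits (rad/s): [2.57, 2.57, 3.14, 3.14, 3.14, 3.14, 3.14].

### API

Orientations are given as a unit quaternion [x, y, z, w].
In Python, from plant import status, imaging, finish_job, search_frame, outline_of, mark_of gives the robot as it stands.
- The arm moves only by the tool apply_moves, never from a script. Its argument "commands" is a list that holds one entry, the list of rows, each a list of 7 numbers: the turn, a rotation vector about the tool's x, y, z each as a share of 45 degrees, from -1 to 1, then the shift along the tool's x, y, z each as a share of 0.4 m, from -1 to 1, then the opening, from 0 (shut) to 1 (fully open). A call has 1 to 12 rows; each row is the pose to reach, as a shift and turn from the pose commanded when the call began, along the tool's axes at that moment; what a row does not reach only later rows make up. A row lasts 1/12 s, in which the tool goes at most 41.7 mm and 7.16 degrees, less where a joint would pass 70% of its speed; a pose out of reach is approached as far as the arm can. A call with a number of a shift or a turn outside -1 to 1 is refused whole. A call with a gripper value outside its range is refused whole. The fingers move at their own pace and stop on an object; "squeeze" is the grip in N (left out, the last holds). Time passes only in rows, so rows that repeat a pose let the fingers close. It gives the time, the measured TCP pose, the force and the opening at its end, in the units of the state.
- status.state(): the state, without advancing time (a new reading comes with each control period).
- imaging.camera(name): name is "side" or "top"; returns the picture (420x560x3 uint8, red, green, blue); there is no depth.
- imaging.get_calibration(name): a dict with "fx", "fy", "cx", "cy" (pixels), "k1" (the pictures are not rectified: a ray, as slopes to the right and down, at radius r is drawn at 1 + k1 r^2 times it, then the intrinsics apply), "extrinsics" (4x4, takes a point from camera to world coordinates). Camera axes: x right, y down, z forward; pixel columns grow to the right and rows downward; lengths in m; the calibration is good to about 2 mm. A picture is of the moment at which its call begins. get_calibration takes no time and is no camera call.
- finish_job(): hands the job in, once; it reports no verdict.
Trained networks look in the newest picture that a camera, given by its name, has taken for a name from the list of things; names that differ only in an ending like _2 or _b are one class to them, and where a whole thing is asked for, a point or a joint stands for the part that bears it (a point fixed in the world has none). Each returns a list of dicts, best first, with "confidence" (0 to 1); they miss things now and then, are a little off and sometimes report something else, mostly with a low value. They report only what shows in the picture. A call takes as long as a camera call. They do not tell look-alikes from the thing itself.
- search_frame(camera, thing): "location" ([column, row] as shares, 0 to 1, of the picture: columns of its width, rows of its height, amid what is visible of it).
- outline_of(camera, thing): "mask" (420x560 bool, what is visible of it) and "location" ([column, row] as shares, 0 to 1, of the picture: columns of its width, rows of its height, amid what is visible of it).
- mark_of(camera, thing): "location" ([column, row] as shares, 0 to 1, of the picture: columns of its width, rows of its height: a listed point, or the origin of a listed thing).
The state is a dict: "time": time; "joint_pos": joint angles; "qvel": joint speeds; "effort": joint torques, N m; "tcp_pos": TCP position; "eef_rot": TCP orientation; "force": force on the tool from outside, world axes, zero at the start; "moment": the same for the moment, N m; "width": opening from 0.0 (shut) to 1.0 (fully open).
Only numpy, scipy, OpenCV 4.12 (cv2) and the standard library are available. Lean on these libraries where they do the work, as an engineer would, in place of code of your own. Each camera call takes 0.05 s, during which the arm holds its last target.

### The job

Inspect the crystal that lies in the weighing dish on the light stage: first switch the stage on by pressing its keys fully down and releasing them, one at a time, in the order long power key, square under-light key, large round full-brightness key, without pressing the small round dim key. Then take the loupe by its handle off its wooden rest and hold it level and still, lens centred over the crystal and at the height of the pointer on the stage's column (the focal height), touching neither stage, pointer nor dish. Finish while still holding it there; leave the dish, crystal and everything else on the chest where they are.

Things in the scene. Friction and masses are not known exactly. Their poses are not given: they have to be found in the camera images.
- viewer: fixed grey light stage, 170 (x) x 206 (y) mm, top 30 mm above the chest; origin under its centre, x to its back, y to its left. White window 110 x 124 mm, 31 mm high, centred at x +22 mm; black front strip with four grey keys 44 mm apart; steel column 10 mm thick, top 195 mm above the chest, at x +70, y +82 mm. The lamp itself is not simulated
- key_power_top (a point): centre of the top of the power key, the long oblong key at the left end of the strip (13 x 26 mm, long side along the strip); 37 mm above the chest when up, sinks with the key
- key_under_top (a point): centre of the top of the under-light key, square 14 x 14 mm, second from the left; 37 mm above the chest when up
- key_dim_top (a point): centre of the top of the dim key, the small round one, 10 mm across, third from the left (do not press)
- key_full_top (a point): centre of the top of the full-brightness key, the large round one, 20 mm across, at the right end; 37 mm above the chest when up
- key_power (a joint): travel of the power key: 0 up, 0.004 m fully down (counts as pressed from 0.0028 m, as released under 0.0015 m); it springs back; about 1 N to start and 4 N fully down, then it meets a firm stop with its top 3 mm above the case
- key_under (a joint): travel of the under-light key, as the power key
- key_dim (a joint): travel of the dim key, as the power key
- key_full (a joint): travel of the full-brightness key, as the power key
- pointer: brass collar 21 mm across and 14 mm high, fixed on the column at the loupe's focal height (differs from start to start, 100 to 140 mm above the chest), with a thumb screw and a thin steel finger; origin on the column's axis at mid height of the collar
- pointer_tip (a point): tip of the pointer's level steel finger, 27 mm from the column's axis towards the middle of the window (about 68 mm from it); its height is the focal height for the centre of the lens
- dish: loose white weighing dish 46 x 46 x 10 mm on the window; origin at the centre of its underside
- crystal: loose blue six-sided crystal, 20 mm across and 13 mm high, lying in the dish (2 mm floor); origin at the centre of its underside
- rest: fixed wooden rest 34 (x) x 50 (y) mm, 38 mm high; two cheeks 20 mm apart with a sloping cork floor between them, 32 mm high in the middle, carry the rear end of the loupe's handle; origin at the centre of its underside. It stands left or right of the stage
- loupe: loose hand loupe, about 70 g: steel-rimmed lens 66 mm across, 10 mm thick; flat-sided black handle 15 mm wide, 12 mm thick, 49 to 144 mm from the lens centre. Origin: lens centre; handle along -x; z: lens axis, vertical when level. At the start the rim's far edge is on the chest and the handle in the rest, sloping up 12 degrees (0.21 rad) to its rear
- loupe_grip (a point): point on the handle's centre line 80 mm from the lens centre, between rim and rest, free on both sides: a good place to pinch the handle across its 15 mm width; about 28 mm above the chest at the start
- tape_roll: bystander: roll of brown tape lying flat, 96 mm across, 48 mm high, on the other side of the stage from the rest; origin at the centre of its underside
- goggles: bystander: safety goggles 128 x 163 x 76 mm on the stack of boards at the back, 84 mm above the chest
- spirit_lamp: bystander: round glass spirit lamp 73 mm across, 72 mm high, at the back left
- lamp_cap: bystander: clear lamp cap 34 mm across, 31 mm high, near the lamp
- pocket_scale: bystander: pocket scale 124 x 62 x 19 mm at the back right
- cal_weight: bystander: steel knob weight 19 mm across, 26 mm high, at the back right
- tweezers: bystander: steel tweezers 123 mm long, 8 mm high, lying in front of the stage
- syringe: bystander: syringe 124 mm long, 17 mm high, lying in front of the stage to the right
Mind the look-alikes: they are no part of the job. What is meant by the rest is not pink or turquoise, and is the larger of those in its own colour.

How it is judged:
On the way, in this order (a step that is already met when the one before it is completed fails the run):
1. the long power key is pressed, alone (value of joint key_power above 0.0028 m and value of joint each of key_under, key_dim, key_full below 0.0015 m).
2. then the square under-light key, alone (value of joint key_under above 0.0028 m and value of joint each of key_power, key_dim, key_full below 0.0015 m).
3. then the large round full-brightness key, alone (value of joint key_full above 0.0028 m and value of joint each of key_power, key_under, key_dim below 0.0015 m).
4. the loupe is lifted clear of its rest in the fingers (contact force between the fingers and loupe above 1 N and contact force between loupe and rest below 0.1 N and contact force between loupe and viewer below 0.1 N and contact force between loupe and pointer below 0.1 N and contact force between loupe and dish below 0.1 N and contact force between loupe and crystal below 0.1 N and z of loupe in the frame of rest above 0.06 m), for 0.2 s.
At the end, for the whole second after the job is handed in: The still loupe is held by the fingers alone, lens centre within 12 mm sideways of the crystal and 7 mm of the pointer tip's height, lens axis within 0.10 rad of vertical; keys up; dish and crystal within 10 mm, bystanders within 30 mm of where they were (contact force between the fingers and loupe above 1 N and contact force between loupe and rest below 0.1 N and contact force between loupe and viewer below 0.1 N and contact force between loupe and pointer below 0.1 N and contact force between loupe and dish below 0.1 N and contact force between loupe and crystal below 0.1 N and horizontal distance between loupe and crystal below 0.012 m and z of loupe in the frame of pointer_tip between -0.007 and 0.007 m and angle between loupe's own z axis and vertical below 0.1 rad and linear speed of loupe below 0.02 m/s and angular speed of loupe below 0.15 rad/s and value of joint each of key_power, key_under, key_dim, key_full below 0.0015 m and distance of each of dish, crystal from where it was at the start of the episode below 0.01 m and distance of each of tape_roll, goggles, spirit_lamp, lamp_cap, pocket_scale, cal_weight, tweezers, syringe from where it was at the start of the episode below 0.03 m); the arm keeps its last pose, push and grip.
It fails at once if the small round dim key is pressed (value of joint key_dim above 0.0028 m).
It fails at once if two keys are down together (value of joint each of key_power, key_under above 0.002 m or value of joint each of key_power, key_dim above 0.002 m or value of joint each of key_power, key_full above 0.002 m or value of joint each of key_under, key_dim above 0.002 m or value of joint each of key_under, key_full above 0.002 m or value of joint each of key_dim, key_full above 0.002 m).
It fails at once if the dish or crystal is pushed about (distance of any of dish, crystal from where it was at the start of the episode above 0.012 m).
It fails at once if a bystander is pushed more than 4 cm (distance of any of tape_roll, goggles, spirit_lamp, lamp_cap, pocket_scale, cal_weight, tweezers, syringe from where it was at the start of the episode above 0.04 m).
It fails at once if the pointer is struck or leant on (over 3 N) (contact force between pointer and the arm above 3 N or contact force between pointer and the fingers above 3 N or contact force between pointer and loupe above 3 N).
It also fails if it takes over 54 s, if anything falls off the work surface, if the arm or the gripper's body presses on something with over 40 N, if the wrist force passes 120 N, or if a joint passes its speed limit or range.

## Working session

There is one attempt and no reset: what is moved stays moved. The work goes in short steps, Python scripts to look and compute and a tool call to move; the robot and the scene stay as the last step left them, time stands still between calls to the robot, and variables do not carry over. Pictures are saved under pics/ and viewed, and the job is handed in when it is done.

Besides the shell and the picture viewer there is one more tool, called as name(argument=value, ...), one argument or row to a line, values as JSON. apply_moves: Moves the arm, as the interface text tells. Shift numbers are shares of 0.4 m and turn numbers shares of 45 degrees, none past 1 either way. Its arguments: {"type":"object","properties":{"commands":{"type":"array","items":{"type":"array","items":{"type":"array","items":{"type":"number"}}}},"squeeze":{"type":"number"}},"required":["commands"]}

```bash
ls; mkdir -p pics; python3 - <<'E'
from plant import status, imaging
import cv2
s=status.state(); print(s)
for n in ("side","top"):
    im=imaging.camera(n); cv2.imwrite(f"pics/{n}0.png",im[:,:,::-1])
    print(n,imaging.get_calibration(n))
E
```

```text
pics
{'time': 0.0, 'joint_pos': array([ 1.05998295,  0.46838714, -0.01159053,  1.6036072 ,  0.00599191,
        1.0713885 , -0.05632017]), 'qvel': array([-0.00155741,  0.0006621 ,  0.00091877,  0.00071089, -0.00044453,
       -0.0007525 ,  0.00094723]), 'effort': array([ 1.18704734e-04, -5.20573890e+01, -1.20618250e-02, -2.43745637e+01,
       -5.64419024e-02,  1.73979078e-02,  1.57921891e-04]), 'tcp_pos': array([ 0.29278894, -0.57969463,  0.22164066]), 'eef_rot': array([-0.60196743,  0.371074  , -0.36997412,  0.60254331]), 'force': array([ 0.15899459, -0.16925978,  0.29989153]), 'moment': array([-0.01888908, -0.00992739, -0.01395152]), 'width': 1.0054395456532583}
side {'fx': 440.7154339265393, 'fy': 440.7154339265393, 'cx': 274.23882054471693, 'cy': 207.12248812016816, 'k1': 0.026364632257950923, 'extrinsics': array([[ 0.99858554,  0.04060061, -0.03432945,  0.58482589],
       [ 0.05115336, -0.55754607,  0.82856847, -1.17012516],
       [ 0.01450013, -0.82915256, -0.5588343 ,  0.86147522],
       [ 0.        ,  0.        ,  0.        ,  1.        ]])}
top {'fx': 477.05489068489874, 'fy': 477.05489068489874, 'cx': 274.8426419830909, 'cy': 209.88076012116127, 'k1': -0.04311314375480235, 'extrinsics': array([[ 0.00168047, -0.98657349,  0.1633093 ,  0.33837365],
       [-0.99986902, -0.00428653, -0.01560674, -0.0193233 ],
       [ 0.01609723, -0.16326169, -0.98645147,  1.35189173],
       [ 0.        ,  0.        ,  0.        ,  1.        ]])}
```

View pics/side0.png

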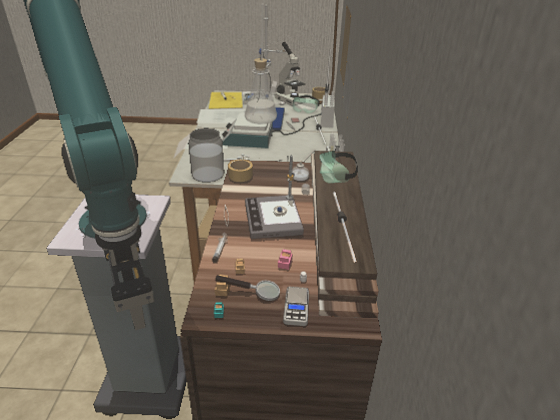

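View pics/top0.png

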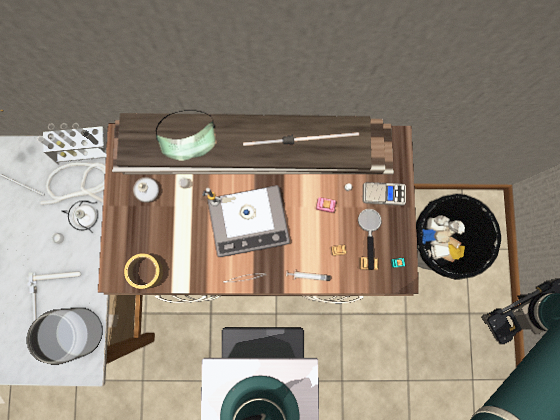

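The top view shows the stage at (250,220), turned a little, with keys along its lower edge. The loupe lens is at (370,219), its handle running down to a wooden block at (368,263). Other blocks are wood-coloured and small (339,250), pink (326,204) and turquoise (398,262).

```bash
cat > h.py <<'E'
import numpy as np, cv2
from plant import *
from plant import status, imaging
C={n:imaging.get_calibration(n) for n in("side","top")}
def K(c): return np.array([[c['fx'],0,c['cx']],[0,c['fy'],c['cy']],[0,0,1]])
def ray(n,px):
    c=C[n]; E=c['extrinsics']
    u=cv2.undistortPoints(np.array([[px]],float),K(c),np.array([c['k1'],0,0,0,0.]))[0,0]
    return E[:3,3],E[:3,:3]@np.array([u[0],u[1],1])
def onz(n,px,z):
    o,d=ray(n,px); return o+d*(z-o[2])/d[2]
def tri(ps,pt):
    A=np.zeros((3,3));b=np.zeros(3);L=[]
    for n,p in(("side",ps),("top",pt)):
        o,d=ray(n,p);d=d/np.linalg.norm(d);P=np.eye(3)-np.outer(d,d);A+=P;b+=P@o;L.append((o,P))
    x=np.linalg.solve(A,b); return x,[np.linalg.norm(P@(x-o)) for o,P in L]
def proj(n,X):
    c=C[n];E=np.linalg.inv(c['extrinsics']);r=cv2.Rodrigues(E[:3,:3])[0]
    return cv2.projectPoints(np.array([X],float),r,E[:3,3],K(c),np.array([c['k1'],0,0,0,0.]))[0][0,0]
def px(d): return np.array(d['location'])*[560,420]
E
python3 - <<'E'
from h import *
np.set_printoptions(precision=4,suppress=True)
for n in("side","top"):imaging.camera(n)
T=dict(viewer=0,key_power_top=.037,key_under_top=.037,key_dim_top=.037,key_full_top=.037,pointer=None,pointer_tip=None,dish=.031,crystal=.033,rest=0,loupe=None,loupe_grip=.028)
for t,z in T.items():
    R={}
    for n in("top","side"):
        r=mark_of(n,t); R[n]=[(px(d),round(d['confidence'],2)) for d in r[:3]]
        print(t,n,[(p.round(1),c,onz(n,p,z)[:2].round(4) if z is not None else '') for p,c in R[n]])
    if R['top'] and R['side']: print('   tri',*tri(R['side'][0][0],R['top'][0][0]))
print(status.state()['time'])
im=imaging.camera("top");cv2.imwrite("pics/c_rest.png",cv2.resize(im[180:290,300:420,::-1],None,fx=5,fy=5,interpolation=3))
cv2.imwrite("pics/c_stage.png",cv2.resize(im[170:270,190:310,::-1],None,fx=6,fy=6,interpolation=3))
im=imaging.camera("side");cv2.imwrite("pics/c_side.png",cv2.resize(im[150:320,200:330,::-1],None,fx=3.5,fy=3.5,interpolation=3))
E
```

```text
viewer top [(array([247.3, 220.5]), 0.76, array([0.5311, 0.038 ]))]
viewer side [(array([268.9, 218.7]), 0.82, array([0.5176, 0.0363]))]
   tri [0.5242 0.0369 0.0013] [np.float64(0.006717872118407789), np.float64(0.006717872118407992)]
key_power_top top [(array([344.5, 186.9]), 0.6, array([ 0.6227, -0.2369])), (array([225.8, 245.4]), 0.51, array([0.4562, 0.095 ])), (array([381.4, 195.2]), 0.3, array([ 0.5994, -0.3412]))]
key_power_top side [(array([252.5, 204.3]), 0.59, array([0.4601, 0.0641]))]
   tri [ 0.5335 -0.2125  0.2363] [np.float64(0.046205300501834856), np.float64(0.046205300501834815)]
key_under_top top []
key_under_top side [(array([337.9, 173.4]), 0.44, array([0.7632, 0.298 ]))]
key_dim_top top []
key_dim_top side [(array([295.9, 305. ]), 0.6, array([ 0.6112, -0.3841]))]
key_full_top top [(array([278.9, 233.8]), 0.51, array([ 0.4889, -0.0514]))]
key_full_top side [(array([254.3, 221.9]), 0.51, array([ 0.4751, -0.0363]))]
   tri [ 0.482  -0.052   0.0497] [np.float64(0.005429199515986668), np.float64(0.005429199515986665)]
pointer top [(array([209.6, 193.5]), 0.56, '')]
poi
[... 1162 characters left out ...]
), 0.71, array([ 0.4497, -0.2253])), (array([284.5, 261.4]), 0.55, array([ 0.5768, -0.1776])), (array([223.1, 312.8]), 0.47, array([ 0.4256, -0.3879]))]
   tri [ 0.5132 -0.2042  0.006 ] [np.float64(0.06707230235615635), np.float64(0.06707230235615624)]
loupe top [(array([368.4, 220.8]), 0.9, '')]
loupe side [(array([267., 287.]), 0.76, '')]
   tri [ 0.5312 -0.3059  0.0176] [np.float64(0.0021376645005426105), np.float64(0.002137664500542777)]
loupe_grip top [(array([371.2, 250.6]), 0.71, array([ 0.4436, -0.3093]))]
loupe_grip side [(array([237.9, 281.9]), 0.78, array([ 0.4543, -0.3019]))]
   tri [ 0.4491 -0.3074  0.032 ] [np.float64(0.005941388863772971), np.float64(0.005941388863773079)]
1.4
```

```bash
true
```

```text
(no output)
```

View pics/c_rest.png

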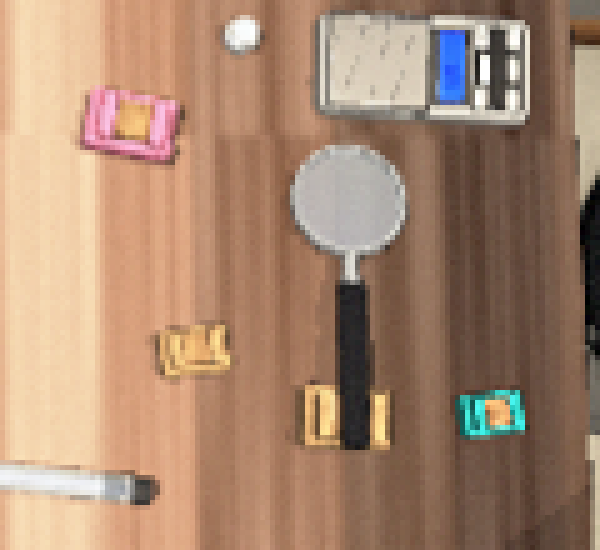

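View pics/c_stage.png

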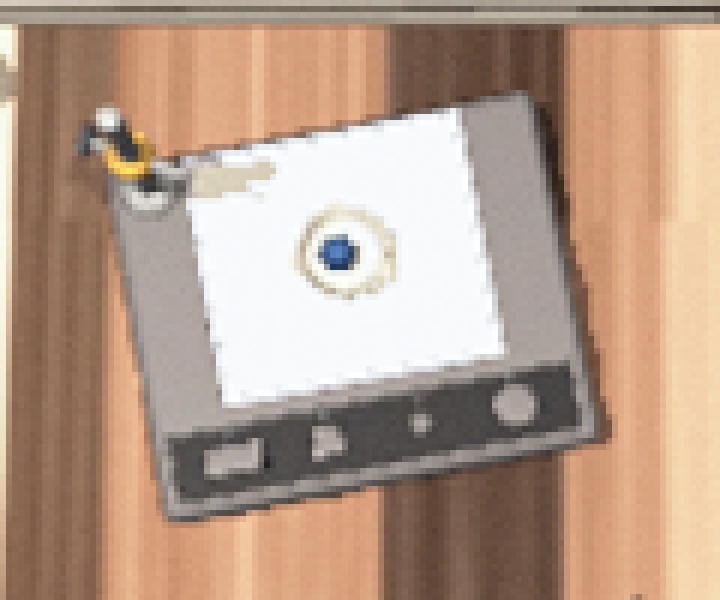

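View pics/c_side.png

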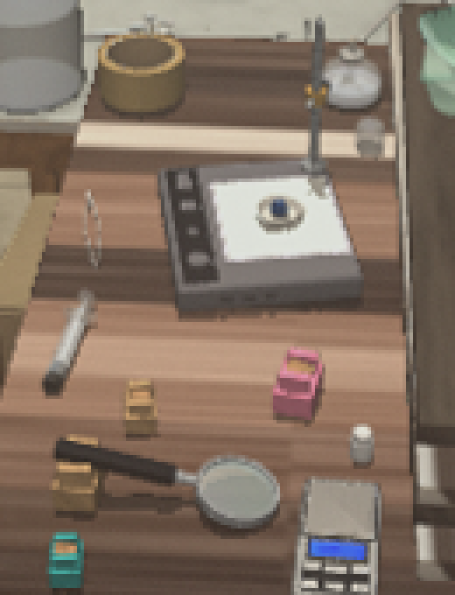

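```bash
python3 - <<'E'
from h import *
np.set_printoptions(precision=4,suppress=True)
ks=np.array([onz("top",p,.037)[:2] for p in[(228.9,246),(244.5,243.3),(260,240.3),(275.8,237.2)]])
kside=np.array([onz("side",(200+a/3.5,150+b/3.5),.037)[:2] for a,b in[(183,181),(189,204),(193,231),(198,259)]])
print(ks,kside,np.diff(ks,axis=0),np.diff(kside,axis=0),sep='\n')
# case corners top z=.03
for p in[(523,93),(602,436),(172,518),(108,170)]:
    print('corner',onz("top",(190+p[0]/6-.4,170+p[1]/6-.4),.03)[:2])
d=ks[3]-ks[0];print('yaw',np.arctan2(d[0],-d[1]))
for p,t in[((291,173.4),(209.6,193.5)),((290.3,176.3),(211,195.5)),((286.2,177.5),(220.4,197.3))]: print(tri(p,t))
for n in("top","side"):
    for t in("pointer","crystal","viewer","dish"):
        imaging.camera(n)
        r=search_frame(n,t);print(n,t,[(px(d).round(1),round(d['confidence'],2)) for d in r[:3]])
im=imaging.camera("side");cv2.imwrite("pics/c_p.png",cv2.resize(im[150:250,235:325,::-1],None,fx=6,fy=6,interpolation=3))
im=imaging.camera("top");cv2.imwrite("pics/c_p2.png",cv2.resize(im[180:230,200:260,::-1],None,fx=10,fy=10,interpolation=3))
E
```

```text
[[ 0.4546  0.0864]
 [ 0.4622  0.0435]
 [ 0.4707  0.0008]
 [ 0.4794 -0.0429]]
[[ 0.4579  0.0798]
 [ 0.4673  0.0405]
 [ 0.475  -0.0037]
 [ 0.4833 -0.0472]]
[[ 0.0076 -0.0429]
 [ 0.0085 -0.0427]
 [ 0.0088 -0.0437]]
[[ 0.0094 -0.0393]
 [ 0.0077 -0.0442]
 [ 0.0083 -0.0435]]
corner [ 0.6284 -0.0456]
corner [ 0.4661 -0.0823]
corner [0.4276 0.1158]
corner [0.5905 0.1492]
yaw 0.1898108076530601
(array([0.5851, 0.1325, 0.1231]), [np.float64(0.0005150363462805092), np.float64(0.0005150363462802388)])
(array([0.5825, 0.13  , 0.1129]), [np.float64(0.0012047413356562184), np.float64(0.0012047413356560703)])
(array([0.5723, 0.1035, 0.1239]), [np.float64(0.00213030775977506), np.float64(0.0021303077597751175)])
top pointer [(array([134.7, 264.9]), 0.73), (array([207.5, 193.3]), 0.65)]
top crystal []
top viewer [(array([247.3, 225. ]), 0.78), (array([306.9, 277.6]), 0.32)]
top dish [(array([248.8, 210.7]), 0.68)]
side pointer []
side crystal []
side viewer [(array([271.3, 217.6]), 0.76)]
side dish []
```

View pics/c_p.png

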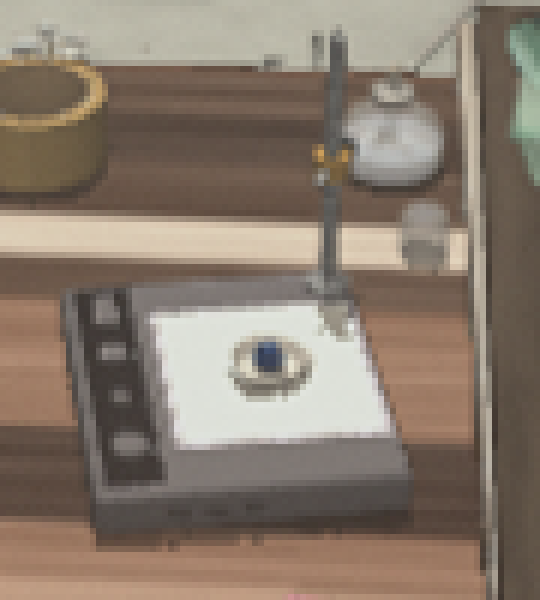

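View pics/c_p2.png

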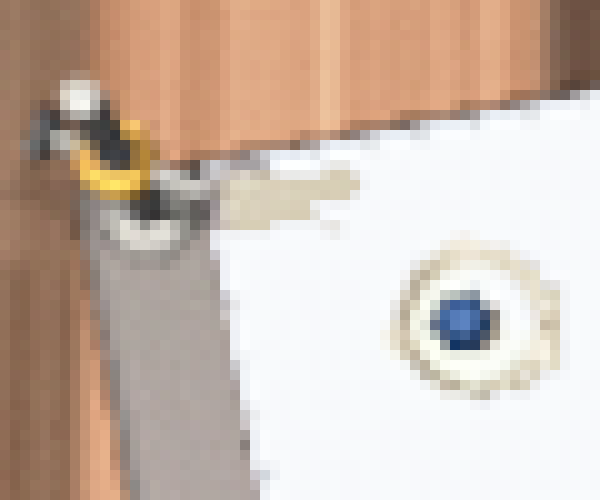

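```bash
python3 - <<'E'
from h import *
np.set_printoptions(precision=4,suppress=True)
col=(.582,.129)
for z in(.03,.1,.11,.115,.12,.13,.195): print(z,(proj("side",(*col,z))-[235,150]+.4)*6,(proj("top",(*col,z))-[200,180]+.4)*10)
for name,s,t in[('coltop',(337,33),None),]: pass
print('crystal top', onz("top",(200+46.5/1-.4,180+32.2-.4),.046)[:2], onz("top",(246.1,212),.0395)[:2],'side',onz("side",(235+269/6-.4,150+357/6-.4),.0395)[:2])
print('dish top', onz("top",(200+47.8-.4,180+31.8-.4),.038)[:2],'side',onz("side",(235+270/6-.4,150+365/6-.4),.036)[:2])
# loupe pts from crop c_rest (5x, offset 300,180)
def cr(a,b): return (300+a/5-.4,180+b/5-.4)
print('lens',onz("top",cr(349,200),.012),'handle front',onz("top",cr(351,283),.022),'handle rear z~.042',onz("top",cr(354,447),.042), 'grip~',onz("top",cr(352.5,340),.034))
def cs(a,b): return (200+a/3.5-.4,150+b/3.5-.4)
print('lens side',onz("side",cs(238,491),.012),'front',onz("side",cs(176,473),.022),'rear',onz("side",cs(57,449),.042))
print('rest', onz("top",cr(346,416),.038))
E
```

```text
0.03 [326.3298 285.0511] [151.2251 213.3352]
0.1 [330.4299 181.289 ] [122.8751 165.6741]
0.11 [331.0338 166.0202] [118.5731 158.4406]
0.115 [331.3375 158.3426] [116.3968 154.7814]
0.12 [331.6424 150.636 ] [114.2035 151.0935]
0.13 [332.2558 135.1349] [109.765 143.63 ]
0.195 [336.3638  31.4296] [79.1123 92.0801]
crystal top [0.5488 0.0397] [0.5493 0.0399] side [0.5521 0.0381]
dish top [0.5513 0.0364] side [0.5529 0.0355]
lens [ 0.5333 -0.3103  0.012 ] handle front [ 0.4846 -0.3078  0.022 ] handle rear z~.042 [ 0.392  -0.3025  0.042 ] grip~ [ 0.4515 -0.3051  0.034 ]
lens side [ 0.5352 -0.3105  0.012 ] front [ 0.4869 -0.3044  0.022 ] rear [ 0.396 -0.305  0.042]
rest [ 0.4092 -0.2994  0.038 ]
```

```bash
cat >> h.py <<'E'
from scipy.spatial.transform import Rotation as Ro
def goal(pos=None,yaw=0.,pitch=0.,flip=False):
    """tool x along world y (yaw about z), z down; pitch tilts tip toward robot. prints shares from the present pose"""
    s=status.state();R0=Ro.from_quat(s['eef_rot']).as_matrix()
    X=np.array([0,1,0.]);Z=np.array([-np.sin(pitch),0,-np.cos(pitch)]);Y=np.cross(Z,X)
    R=np.stack([X,Y,Z],1)
    if flip: R=R@np.diag([-1,-1,1])
    R=Ro.from_euler('z',yaw).as_matrix()@R
    rv=Ro.from_matrix(R0.T@R).as_rotvec()/np.radians(45)
    d=R0.T@(np.array(pos)-s['tcp_pos'])/.4
    print('turn',rv.round(3),'shift',d.round(4),'t',round(s['time'],2),'pos',s['tcp_pos'].round(4)); return rv,d
E
python3 - <<'E'
from h import *
np.set_printoptions(precision=4,suppress=True)
s=status.state();print(Ro.from_quat(s['eef_rot']).as_matrix())
for f in(0,1): goal((.457,.083,.15),0.19,0,f)
# brass fit
im={n:np.mean([imaging.camera(n).astype(float) for _ in range(2)],0) for n in("side","top")}
for n,box in(("side",(160,195,280,300)),("top",(183,205,200,225))):
    a,b,c,d=box;I=im[n].astype(np.uint8);h=cv2.cvtColor(I,cv2.COLOR_RGB2HSV)
    print(n);
    for r in range(a,b):
        print(r,' '.join('%3d'%(h[r,k,1]) if 10<h[r,k,0]<30 else '  .' for k in range(c,d)))
E
```

```text
[[ 0.4508 -0.0001  0.8926]
 [-0.8926 -0.      0.4508]
 [ 0.     -1.     -0.0001]]
turn [-0.369 -2.639 -2.639] shift [-1.2951  0.1814  1.1134] t 2.4 pos [ 0.293  -0.5802  0.2226]
turn [-1.986  0.278  0.278] shift [-1.2951  0.1814  1.1134] t 2.4 pos [ 0.293  -0.5802  0.2226]
side
160  23  23  22  24  25  23   .  21  22  24  14  17  21  23  25  25  25  24  25  25
161  35  35  33  31  31  31  32  39  36  28  12  14  38  38  30  31  32  30  29  34
162  86  86  90  89  90  89  84  89  88  62  11  18  51  85  80  83  84  86  82  63
163  75  74  75  75  75  75  73  76  76  52  11  16  47  80  79  80  78  58  44  40
164  77  74  74  72  73  72  73  73  76  46  11  19  48  78  76  77  59  34  26  26
165  78  73  75  73  76  76  73  75  74  46  10  18  56  77  76  79  58  28  28  28
166  77  77  77  79  77  76  79  77  73  36  13  21  56  75  71  59  46  29  29  28
167  72  75  73  73  75  74  74  72  70  35  14  19  58  61  46  38  31  33  35  32
168  73  75  75  72  76  72  70  72  69  28  11  19  46  45  30  28  27  27  28  31
169  70  70  69  68  71  70  74  76  72  37  11  22  37  32  23  
[... 3710 characters left out ...]
  97  91 132 161 161 151 157 166 165  21   6   9  11  10  12  19  32  34  29
199  95  91  93  99  99  98  98  70   .  80 140 158 165 164  98   .   .  11  11  12  10   .  34  36  36
200  93  93  96 101  96  98  99  67   .   .  22  17   .  34   .   .   .   .  14  16   .   .  25  31  35
201  91  92  95  97  97  96  96  80   .   .  12  11   6   5   .   .   .  15  11  11   .   .  25  33  37
202  93  93  97  98 100  95 102  87  30   .  17  11  12  13  12  13  13  13  12  12   .   .  24  37  40
203  93  92  96 102  96  97  96  96   .   .  15  12  14  12  12   9  14  13  10  17   .   .   .   .   .
204  92  93  97  93 101  98  95 101   .  17   .  17  12  12  14  13  12  11  18  23   .   .   .   .   .
```

```bash
sed -i 's/X=np.array(\[0,1,0.\]);Z=.*/X=np.array([0,1,0.]);Y=np.array([-np.sin(pitch),0,-np.cos(pitch)]);Z=np.cross(X,Y)/; s/np.diag(\[-1,-1,1\])/np.diag([-1,1,-1])/' h.py
python3 - <<'E'
from h import *
np.set_printoptions(precision=4,suppress=True)
for f in(0,1): goal((.457,.083,.15),0.19,0,f)
M={}
I=imaging.camera("side");h=cv2.cvtColor(I,cv2.COLOR_RGB2HSV);m=np.zeros((420,560));m[172:183,285:297]=((h[...,1]>85)&(h[...,0]>10)&(h[...,0]<30))[172:183,285:297];M['side']=m
I=imaging.camera("top");h=cv2.cvtColor(I,cv2.COLOR_RGB2HSV);m=np.zeros((420,560));m[187:203,203:219]=((h[...,1]>125)&(h[...,0]>10)&(h[...,0]<30))[187:203,203:219];M['top']=m
from itertools import product
for n in M:
    hull=cv2.convexHull(np.argwhere(M[n])[:,::-1].astype(np.int32));mm=np.zeros((420,560),np.uint8);cv2.fillConvexPoly(mm,hull,1)
    best=[]
    for z,dx,dy in product(np.arange(.1,.128,.001),np.arange(-.004,.0041,.002),np.arange(-.004,.0041,.002)):
        t=np.linspace(0,2*np.pi,40)
        P=np.array([proj(n,(.582+dx+.0105*np.cos(a),.129+dy+.0105*np.sin(a),zz)) for a in t for zz in(z-.007,z+.007)])
        c=cv2.convexHull(((P)*16).round().astype(np.int32));k=np.zeros((420,560),np.uint8);cv2.fillConvexPoly(k,c,1,shift=4)
        best.append(((k&mm).sum()/(k|mm).sum(),round(z,4),dx,dy))
    best.sort(reverse=True);print(n,best[:8]); print(mm.sum())
E
```

```text
turn [ 0.    -3.646 -0.   ] shift [-1.2951  0.1814  1.1133] t 2.6 pos [ 0.2931 -0.5802  0.2226]
turn [0.    0.354 0.   ] shift [-1.2951  0.1814  1.1133] t 2.6 pos [ 0.2931 -0.5802  0.2226]
side [(np.float64(0.8085106382978723), np.float64(0.114), np.float64(0.0), np.float64(-0.004)), (np.float64(0.8085106382978723), np.float64(0.112), np.float64(0.0), np.float64(-0.002)), (np.float64(0.8085106382978723), np.float64(0.111), np.float64(0.0), np.float64(0.0)), (np.float64(0.8085106382978723), np.float64(0.11), np.float64(0.0), np.float64(0.002)), (np.float64(0.8085106382978723), np.float64(0.109), np.float64(0.0), np.float64(0.004)), (np.float64(0.7916666666666666), np.float64(0.113), np.float64(0.0), np.float64(-0.004)), (np.float64(0.7755102040816326), np.float64(0.113), np.float64(0.0), np.float64(0.002)), (np.float64(0.7755102040816326), np.float64(0.113), np.float64(0.0), np.float64(-0.002))]
38
top [(np.float64(0.704225352112676), np.float64(0.117), np.float64(0.0), np.float64(0.0)), (np.float64(0.704225352112676), np.float64(0.116), np.float64(0.0), np.float64(0.0)), (np.float64(0.704225352112676), np.float64(0.107), np.float64(0.002), np.float64(0.002)), (np.float64(0.6944444444444444), np.float64(0.1), np.float64(0.004), np.float64(0.002)), (np.float64(0.6901408450704225), np.float64(0.108), np.float64(0.002), np.float64(0.002)), (np.float64(0.6901408450704225), np.float64(0.106), np.float64(0.002), np.float64(0.002)), (np.float64(0.6901408450704225), np.float64(0.104), np.float64(0.0), np.float64(0.0)), (np.float64(0.6901408450704225), np.float64(0.103), np.float64(0.0), np.float64(0.002))]
51
```

```bash
python3 - <<'E'
from h import *
goal((.48,-.25,.18),0.19,0,1)
E
```

```text
turn [0.    0.354 0.   ] shift [-0.5261  0.1064  0.7894] t 2.7 pos [ 0.2931 -0.5802  0.2226]
```

apply_moves(
  commands=[
    [[0, 0.354, 0, -0.526, 0.106, 0.789, 0], [0, 0.354, 0, -0.526, 0.106, 0.789, 0], [0, 0.354, 0, -0.526, 0.106, 0.789, 0], [0, 0.354, 0, -0.526, 0.106, 0.789, 0], [0, 0.354, 0, -0.526, 0.106, 0.789, 0], [0, 0.354, 0, -0.526, 0.106, 0.789, 0], [0, 0.354, 0, -0.526, 0.106, 0.789, 0], [0, 0.354, 0, -0.526, 0.106, 0.789, 0], [0, 0.354, 0, -0.526, 0.106, 0.789, 0], [0, 0.354, 0, -0.526, 0.106, 0.789, 0], [0, 0.354, 0, -0.526, 0.106, 0.789, 0]],
  ],
  squeeze=20,
)

```text
time: 3.62
tcp_pos: [0.4816, -0.2464, 0.18]
eef_rot: [-0.546, 0.449, -0.448, 0.547]
force: [-0.3, -0.2, 0.2]
width: 0.224
```

```bash
python3 - <<'E'
from h import *
s=status.state();print(s['width'],s['force'],s['joint_pos'].round(2))
goal((.457,.083,.08),0.19,0,1)
E
```

```text
0.22430491572895425 [-0.31461395 -0.21820009  0.20083875] [ 0.49  0.34 -0.1   1.91  0.04  0.9  -1.  ]
turn [-0.001  0.008 -0.001] shift [-0.8194  0.2511  0.1004] t 3.62 pos [ 0.4816 -0.2464  0.18  ]
```

apply_moves(
  commands=[
    [[0, 0, 0, -0.82, 0.25, 0.1, 0], [0, 0, 0, -0.82, 0.25, 0.1, 0], [0, 0, 0, -0.82, 0.25, 0.1, 0], [0, 0, 0, -0.82, 0.25, 0.1, 0], [0, 0, 0, -0.82, 0.25, 0.1, 0], [0, 0, 0, -0.82, 0.25, 0.1, 0], [0, 0, 0, -0.82, 0.25, 0.1, 0], [0, 0, 0, -0.82, 0.25, 0.1, 0], [0, 0, 0, -0.82, 0.25, 0.1, 0], [0, 0, 0, -0.82, 0.25, 0.1, 0], [0, 0, 0, -0.82, 0.25, 0.1, 0]],
  ],
)

```text
time: 4.53
tcp_pos: [0.4577, 0.0783, 0.0801]
eef_rot: [0.545, -0.45, 0.451, -0.545]
force: [-0.0, -0.5, -0.7]
width: 0.005
```

```bash
python3 - <<'E'
from h import *
s=status.state();print(s['width'],s['force'],s['joint_pos'].round(2))
goal((.457,.083,.05),0.19,0,1)
im=imaging.camera("side");cv2.imwrite("pics/s1.png",cv2.resize(im[130:250,215:335,::-1],None,fx=5,fy=5,interpolation=3))
im=imaging.camera("top");cv2.imwrite("pics/t1.png",cv2.resize(im[150:290,170:330,::-1],None,fx=4,fy=4,interpolation=3))
tip=s['tcp_pos']-[0,0,.008]
print((proj("side",tip)-[215,130]+.4)*5,(proj("top",tip)-[170,150]+.4)*4)
E
```

```text
0.004578376301082213 [-0.03820413 -0.52577833 -0.68867854] [-0.06  0.39 -0.21  2.14  0.14  0.62 -1.75]
turn [ 0.    -0.001  0.001] shift [-0.012   0.0753  0.0006] t 4.53 pos [0.4577 0.0783 0.0801]
[187.18142911 318.06110364] [245.24809811 376.3790347 ]
```

View pics/s1.png

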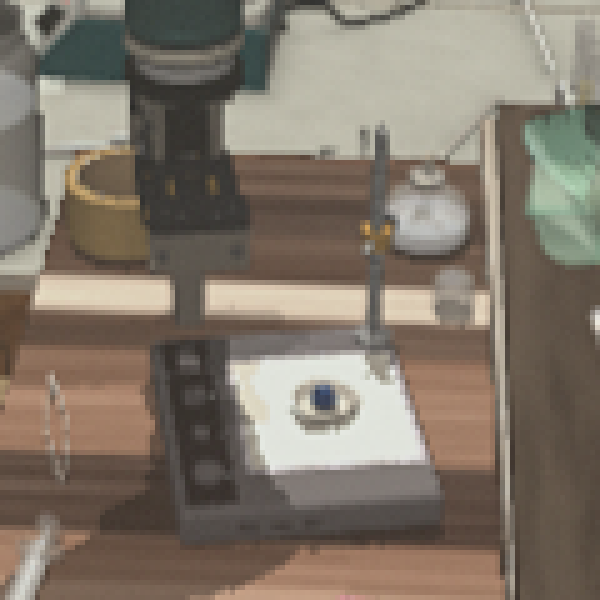

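View pics/t1.png

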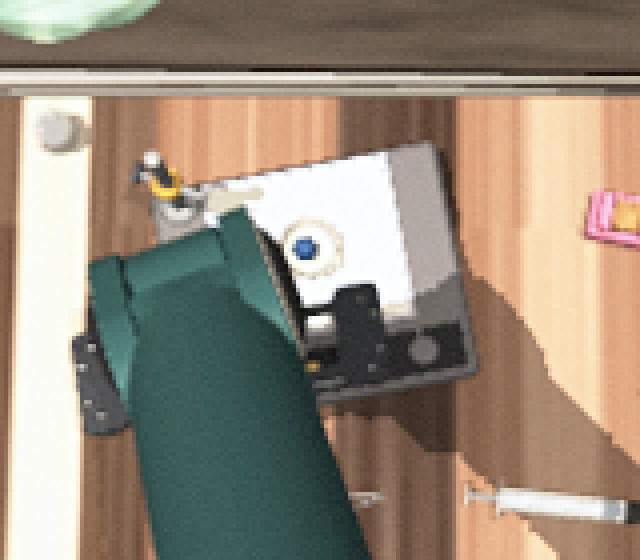

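apply_moves(
  commands=[
    [[0, 0, 0, -0.012, 0.06, 0, 0], [0, 0, 0, -0.012, 0.08, 0, 0], [0, 0, 0, -0.012, 0.09, 0, 0], [0, 0, 0, -0.012, 0.095, 0, 0], [0, 0, 0, -0.012, 0.1, 0, 0], [0, 0, 0, -0.012, 0.1, 0, 0], [0, 0, 0, -0.012, 0.1, 0, 0]],
  ],
)

```text
time: 5.22
tcp_pos: [0.4562, 0.0825, 0.0413]
eef_rot: [0.546, -0.451, 0.451, -0.544]
force: [-4.0, -4.5, 10.8]
width: 0.006
```

```bash
python3 - <<'E'
from h import *
s=status.state();print(s['tcp_pos'],s['force'],s['moment'])
im=imaging.camera("side");cv2.imwrite("pics/s2.png",cv2.resize(im[170:260,225:325,::-1],None,fx=6,fy=6,interpolation=3))
E
```

```text
[0.45619108 0.08253456 0.04126355] [-3.96063689 -4.52267111 10.7752696 ] [-0.8959855   0.9316599  -0.02069422]
```

View pics/s2.png

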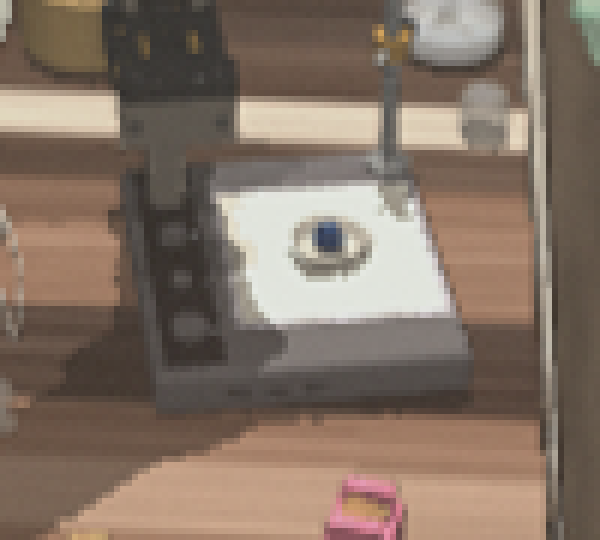

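apply_moves(
  commands=[
    [[0, 0, 0, 0, -0.06, 0, 0], [0, 0, 0, 0, -0.06, 0, 0], [0, 0, 0, 0.11, -0.06, 0, 0], [0, 0, 0, 0.11, -0.06, 0, 0], [0, 0, 0, 0.11, -0.06, 0, 0]],
  ],
)

```text
time: 5.68
tcp_pos: [0.4655, 0.0384, 0.0646]
eef_rot: [-0.544, 0.451, -0.452, 0.544]
force: [-0.5, -0.0, -0.1]
width: 0.001
```

```bash
python3 - <<'E'
from h import *
s=status.state();print(s['tcp_pos'],s['force'],s['moment'])
goal((.4645,.041,.0395),0.19,0,1)
im=imaging.camera("side");cv2.imwrite("pics/s3.png",cv2.resize(im[170:260,225:325,::-1],None,fx=6,fy=6,interpolation=3))
E
```

```text
[0.46553129 0.03836367 0.06455759] [-0.5259247  -0.03293039 -0.05893544] [ 0.09590744  0.03063039 -0.05787854]
turn [-0.001 -0.007  0.001] shift [-0.007   0.0626 -0.0014] t 5.68 pos [0.4655 0.0384 0.0646]
```

View pics/s3.png

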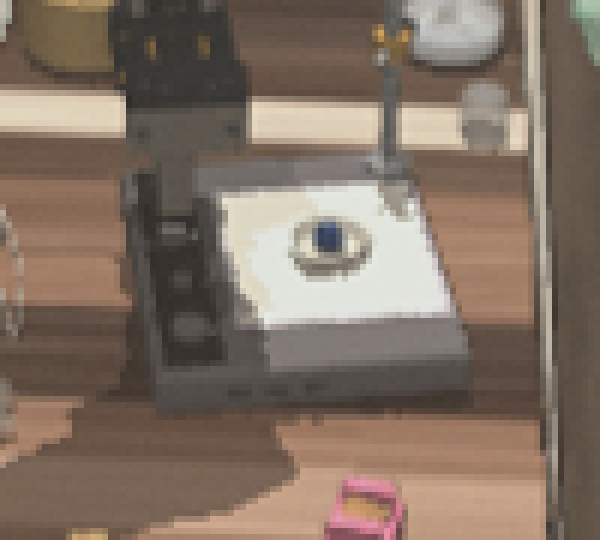

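The tip is at (178,212) and the square key at (178,230). They line up, so I press it.

apply_moves(
  commands=[
    [[0, 0, 0, -0.003, 0.035, 0, 0], [0, 0, 0, -0.003, 0.05, 0, 0], [0, 0, 0, -0.003, 0.056, 0, 0], [0, 0, 0, -0.003, 0.061, 0, 0], [0, 0, 0, -0.003, 0.061, 0, 0], [0, 0, 0, -0.003, 0.061, 0, 0]],
  ],
)

```text
time: 6.23
tcp_pos: [0.4644, 0.0432, 0.0411]
eef_rot: [0.546, -0.45, 0.45, -0.545]
force: [-5.0, 0.8, 16.3]
width: 0.004
```

```bash
python3 - <<'E'
from h import *
s=status.state();print(s['tcp_pos'],s['force'],s['moment'])
goal((.4645,.041,.0395),0.19,0,1)
im=imaging.camera("side");cv2.imwrite("pics/s4.png",cv2.resize(im[170:260,225:325,::-1],None,fx=6,fy=6,interpolation=3))
E
```

```text
[0.46437841 0.04320268 0.04109782] [-4.97222861  0.78244191 16.27646036] [0.08077979 1.0943255  0.02918399]
turn [0.    0.001 0.   ] shift [ 0.0055  0.004  -0.0007] t 6.23 pos [0.4644 0.0432 0.0411]
```

View pics/s4.png

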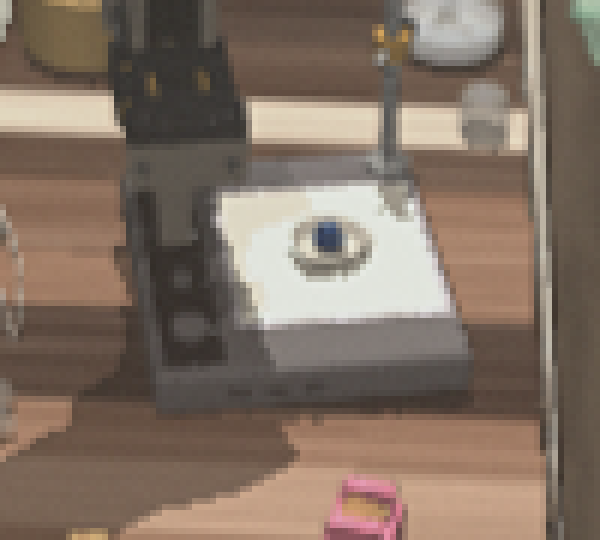

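apply_moves(
  commands=[
    [[0, 0, 0, 0, -0.09, 0, 0], [0, 0, 0, 0, -0.09, 0, 0], [0, 0, 0, 0.1, -0.09, 0, 0], [0, 0, 0, 0.2, -0.09, 0, 0], [0, 0, 0, 0.226, -0.09, 0, 0], [0, 0, 0, 0.226, -0.09, 0, 0], [0, 0, 0, 0.226, -0.06, 0, 0]],
  ],
)

```text
time: 6.87
tcp_pos: [0.483, -0.0466, 0.0651]
eef_rot: [-0.544, 0.45, -0.452, 0.546]
force: [-0.6, 0.6, -0.3]
width: 0.006
```

```bash
python3 - <<'E'
from h import *
s=status.state();print(s['tcp_pos'],s['force'],s['moment'])
goal((.481,-.045,.0395),0.19,0,1)
im=imaging.camera("side");cv2.imwrite("pics/s5.png",cv2.resize(im[170:260,225:325,::-1],None,fx=6,fy=6,interpolation=3))
E
```

```text
[ 0.48296737 -0.04659134  0.06508056] [-0.61925694  0.56402282 -0.30963573] [ 0.0750497  -0.00085262  0.04117411]
turn [-0.004 -0.002  0.001] shift [-0.0049  0.0639 -0.0043] t 6.87 pos [ 0.483  -0.0466  0.0651]
```

View pics/s5.png

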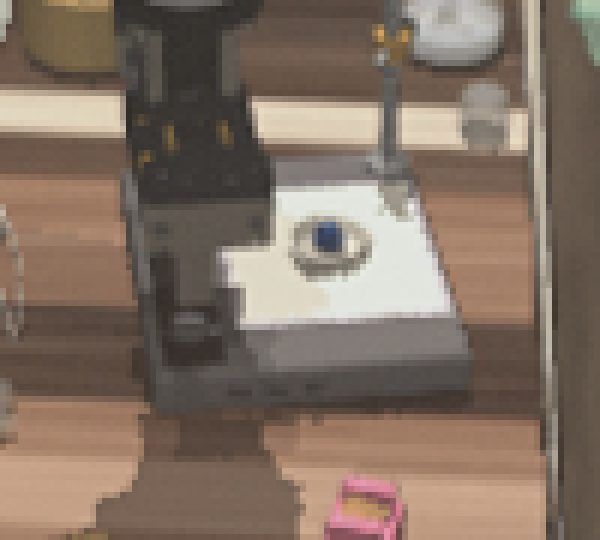

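The finger stands over the large round key at (193,325).

apply_moves(
  commands=[
    [[0, 0, 0, -0.003, 0.035, -0.002, 0], [0, 0, 0, -0.003, 0.05, -0.002, 0], [0, 0, 0, -0.003, 0.056, -0.002, 0], [0, 0, 0, -0.003, 0.062, -0.002, 0], [0, 0, 0, -0.003, 0.062, -0.002, 0], [0, 0, 0, -0.003, 0.062, -0.002, 0]],
  ],
)

```text
time: 7.42
tcp_pos: [0.4798, -0.0437, 0.041]
eef_rot: [0.546, -0.45, 0.449, -0.545]
force: [-8.4, 3.2, 24.1]
width: 0.007
```

```bash
python3 - <<'E'
from h import *
s=status.state();print(s['tcp_pos'],s['force'],s['moment'])
im=imaging.camera("side");cv2.imwrite("pics/s6.png",cv2.resize(im[170:260,225:325,::-1],None,fx=6,fy=6,interpolation=3))
goal((.45,-.15,.14),-0.046,0,1)
E
```

```text
[ 0.4798013  -0.04372714  0.04095102] [-8.35898566  3.21556482 24.13471713] [ 0.70010142  1.92012568 -0.05700453]
turn [ 0.002  0.303 -0.001] shift [ 0.2464 -0.2476 -0.1242] t 7.47 pos [ 0.4798 -0.0437  0.041 ]
```

View pics/s6.png

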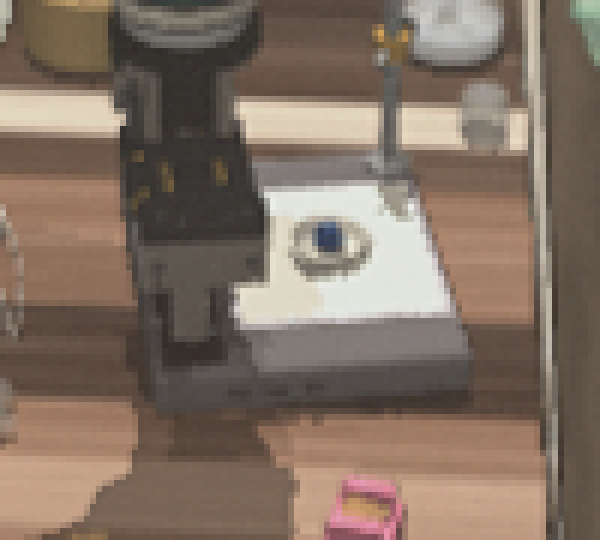

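apply_moves(
  commands=[
    [[0, 0, 0, 0, -0.1, 0, 0], [0, 0, 0, 0, -0.2, 0, 0], [0, 0.3, 0, 0.246, -0.248, -0.12, 0.3], [0, 0.3, 0, 0.246, -0.248, -0.12, 0.5], [0, 0.3, 0, 0.246, -0.248, -0.12, 0.5], [0, 0.3, 0, 0.246, -0.248, -0.12, 0.5], [0, 0.3, 0, 0.246, -0.248, -0.12, 0.5]],
  ],
)

```text
time: 8.05
tcp_pos: [0.4517, -0.1518, 0.1387]
eef_rot: [0.488, -0.512, 0.512, -0.488]
force: [0.5, 0.6, -0.3]
width: 0.345
```

```bash
python3 - <<'E'
from h import *
s=status.state();print(s['tcp_pos'],s['width'],s['force'])
goal((.47,-.3065,.0975),-0.046,0.21,1)
im=imaging.camera("side");cv2.imwrite("pics/s7.png",cv2.resize(im[170:330,200:330,::-1],None,fx=4,fy=4,interpolation=3))
E
```

```text
[ 0.45170669 -0.1518419   0.13868458] 0.3448892648792268 [ 0.45079261  0.62466712 -0.25818902]
turn [-0.268 -0.003  0.   ] shift [0.384  0.1031 0.0642] t 8.05 pos [ 0.4517 -0.1518  0.1387]
```

View pics/s7.png

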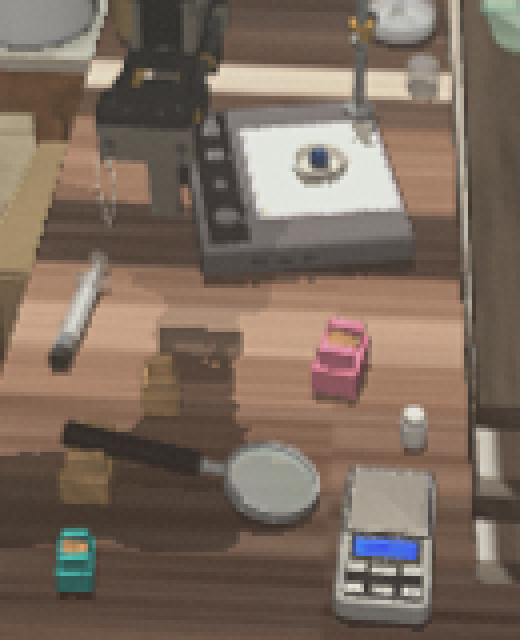

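apply_moves(
  commands=[
    [[-0.268, 0, 0, 0.384, 0.103, 0.064, 0.5], [-0.268, 0, 0, 0.384, 0.103, 0.064, 0.5], [-0.268, 0, 0, 0.384, 0.103, 0.064, 0.5], [-0.268, 0, 0, 0.384, 0.103, 0.064, 0.5], [-0.268, 0, 0, 0.384, 0.103, 0.064, 0.5], [-0.268, 0, 0, 0.384, 0.103, 0.064, 0.5], [-0.268, 0, 0, 0.384, 0.103, 0.064, 0.5]],
  ],
)

```text
time: 8.68
tcp_pos: [0.4711, -0.3031, 0.0963]
eef_rot: [-0.538, 0.562, -0.453, 0.435]
force: [-0.1, 0.7, 0.3]
width: 0.496
```

```bash
python3 - <<'E'
from h import *
s=status.state();print(s['tcp_pos'],s['width'],s['force'])
goal((.4535,-.3064,.0192),-0.046,0.21,1)
im=imaging.camera("side");cv2.imwrite("pics/s8.png",cv2.resize(im[190:330,190:320,::-1],None,fx=4,fy=4,interpolation=3))
im=imaging.camera("top");cv2.imwrite("pics/t8.png",cv2.resize(im[180:290,300:420,::-1],None,fx=5,fy=5,interpolation=3))
E
```

```text
[ 0.47114411 -0.30305823  0.09626334] 0.49616930733351255 [-0.12205495  0.69555298  0.32897458]
turn [ 0.002  0.004 -0.002] shift [ 0.0107  0.1975 -0.0023] t 8.68 pos [ 0.4711 -0.3031  0.0963]
```

View pics/s8.png

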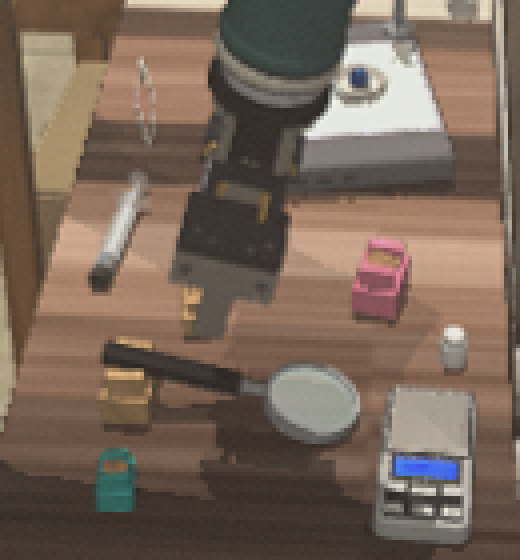

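View pics/t8.png

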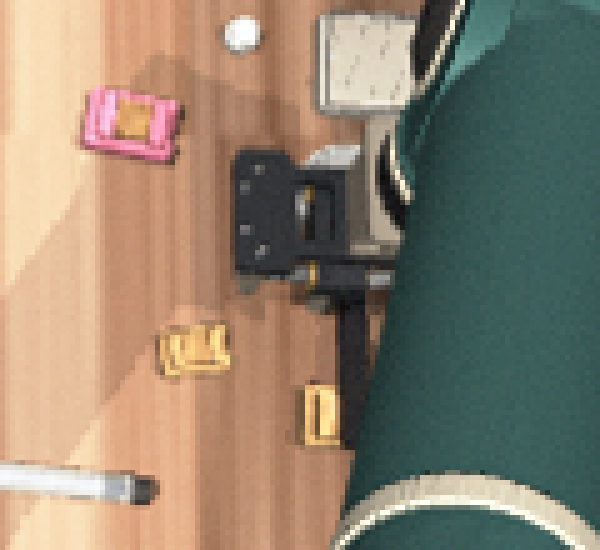

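apply_moves(
  commands=[
    [[0, 0, 0, 0.0085, 0.08, -0.002, 0.5], [0, 0, 0, 0.0085, 0.12, -0.002, 0.5], [0, 0, 0, 0.0085, 0.15, -0.002, 0.5], [0, 0, 0, 0.0085, 0.175, -0.002, 0.5], [0, 0, 0, 0.0085, 0.195, -0.002, 0.5], [0, 0, 0, 0.0085, 0.195, -0.002, 0.5], [0, 0, 0, 0.0085, 0.195, -0.002, 0.5]],
  ],
)

```text
time: 9.37
tcp_pos: [0.4536, -0.3082, 0.0211]
eef_rot: [-0.537, 0.562, -0.455, 0.435]
force: [0.4, 1.2, -0.0]
width: 0.502
```

```bash
python3 - <<'E'
from h import *
s=status.state();print(s['tcp_pos'],s['width'],s['force'])
goal((.4535,-.3064,.0192),-0.046,0.21,1)
im=imaging.camera("side");cv2.imwrite("pics/s9.png",cv2.resize(im[220:330,200:300,::-1],None,fx=6,fy=6,interpolation=3))
E
```

```text
[ 0.45363179 -0.30821308  0.02105966] 0.5019725482085658 [ 0.3541817   1.22165864 -0.00517423]
turn [0.    0.001 0.   ] shift [-0.0045  0.0047  0.0004] t 9.37 pos [ 0.4536 -0.3082  0.0211]
```

View pics/s9.png

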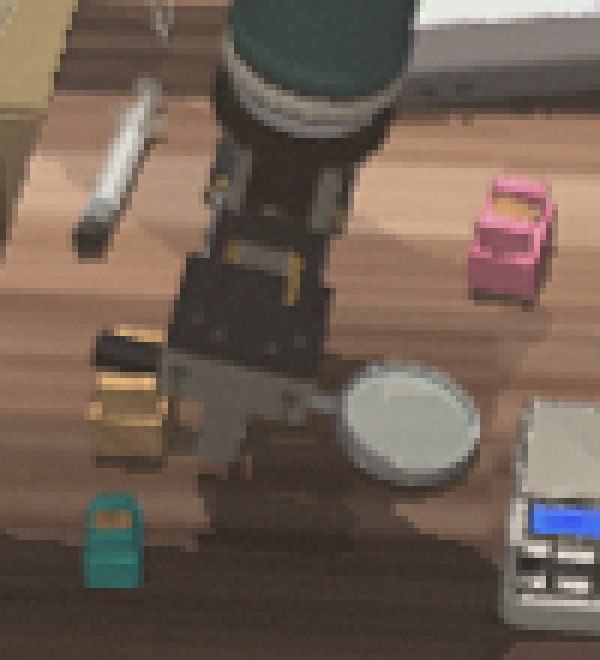

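apply_moves(
  commands=[
    [[0, 0, 0, 0, 0.003, 0, 0.3], [0, 0, 0, 0, 0.003, 0, 0.15], [0, 0, 0, 0, 0.003, 0, 0], [0, 0, 0, 0, 0.003, 0, 0], [0, 0, 0, 0, 0.003, 0, 0], [0, 0, 0, 0, 0.003, 0, 0], [0, 0, 0, 0, 0.003, 0, 0], [0, 0, 0, 0, 0.003, 0, 0]],
  ],
  squeeze=35,
)

```text
time: 10.08
tcp_pos: [0.4533, -0.3079, 0.0199]
eef_rot: [-0.537, 0.562, -0.455, 0.435]
force: [-0.2, 3.1, 3.2]
width: 0.161
```

```bash
python3 - <<'E'
from h import *
s=status.state();print(s['tcp_pos'],s['width'],s['force'])
goal((.4535,-.3064,.14),-0.046,0.21,1)
E
```

```text
[ 0.45326588 -0.30789522  0.01988933] 0.16068275693583553 [-0.16518308  3.05870005  3.21446255]
turn [ 0.     0.    -0.001] shift [-0.0039 -0.2937 -0.0623] t 10.08 pos [ 0.4533 -0.3079  0.0199]
```

apply_moves(
  commands=[
    [[0, 0, 0, 0, -0.03, -0.006, 0], [0, 0, 0, 0, -0.07, -0.015, 0], [0, 0, 0, 0, -0.12, -0.026, 0], [0, 0, 0, 0, -0.18, -0.038, 0], [0, 0, 0, 0, -0.24, -0.051, 0], [0, 0, 0, 0, -0.294, -0.062, 0], [0, 0, 0, 0, -0.294, -0.062, 0], [0, 0, 0, 0, -0.294, -0.062, 0], [0, 0, 0, 0, -0.294, -0.062, 0]],
  ],
)

```text
time: 10.83
tcp_pos: [0.4527, -0.3085, 0.1396]
eef_rot: [-0.537, 0.562, -0.455, 0.434]
force: [0.3, -0.9, -0.6]
width: 0.158
```

```bash
python3 - <<'E'
from h import *
s=status.state();print(s['tcp_pos'],s['width'],s['force'])
im=imaging.camera("side");cv2.imwrite("pics/s10.png",cv2.resize(im[190:330,190:320,::-1],None,fx=4,fy=4,interpolation=3))
goal((.46,-.3,.17),-0.046,0,1)
E
```

```text
[ 0.45268713 -0.30849664  0.13957264] 0.15818018897072483 [ 0.25320661 -0.91873861 -0.59426857]
turn [ 0.27   0.    -0.001] shift [-0.0215 -0.0795  0.0012] t 10.88 pos [ 0.4525 -0.3082  0.139 ]
```

View pics/s10.png

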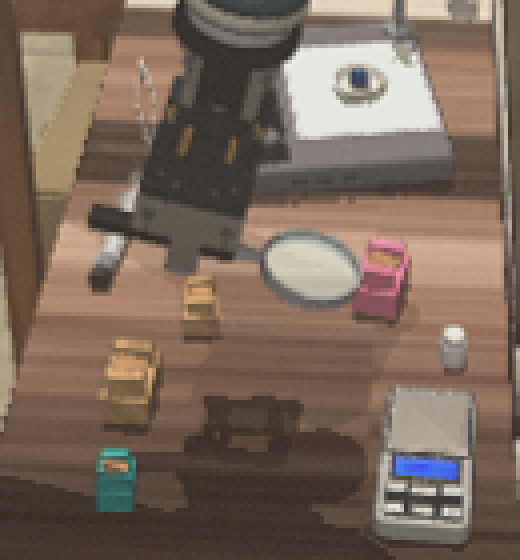

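apply_moves(
  commands=[
    [[0.1, 0, 0, -0.02, -0.04, 0, 0], [0.2, 0, 0, -0.02, -0.08, 0, 0], [0.27, 0, 0, -0.02, -0.08, 0, 0], [0.27, 0, 0, -0.02, -0.08, 0, 0], [0.27, 0, 0, -0.02, -0.08, 0, 0], [0.27, 0, 0, -0.02, -0.08, 0, 0]],
  ],
)

```text
time: 11.38
tcp_pos: [0.4601, -0.3005, 0.1701]
eef_rot: [-0.488, 0.512, -0.511, 0.488]
force: [0.5, -0.6, -0.5]
width: 0.16
```

```bash
python3 - <<'E'
from h import *
s=status.state();print(s['tcp_pos'],s['width'],s['force'])
im=imaging.camera("side");cv2.imwrite("pics/s11.png",cv2.resize(im[180:320,190:320,::-1],None,fx=4,fy=4,interpolation=3))
r=mark_of("side","loupe");print([(px(d),d['confidence']) for d in r])
im=imaging.camera("top");cv2.imwrite("pics/t11.png",cv2.resize(im[180:290,300:420,::-1],None,fx=5,fy=5,interpolation=3))
r2=mark_of("top","loupe");print([(px(d),d['confidence']) for d in r2])
if r and r2: print(tri(px(r[0]),px(r2[0])))
# predicted lens
R=Ro.from_quat(s['eef_rot']).as_matrix()
print('pred lens',s['tcp_pos']+R@[0,-.011,.08])
E
```

```text
[ 0.4601025  -0.30045251  0.17013426] 0.15993599035781142 [ 0.52102454 -0.638887   -0.47371973]
[(array([269.808, 239.988]), 0.83)]
[(array([380.128, 205.212]), 0.92)]
(array([ 0.54248985, -0.3029385 ,  0.17782206]), [np.float64(0.003290538205595162), np.float64(0.0032905382055952895)])
pred lens [ 0.54003168 -0.3041235   0.18103612]
```

View pics/s11.png

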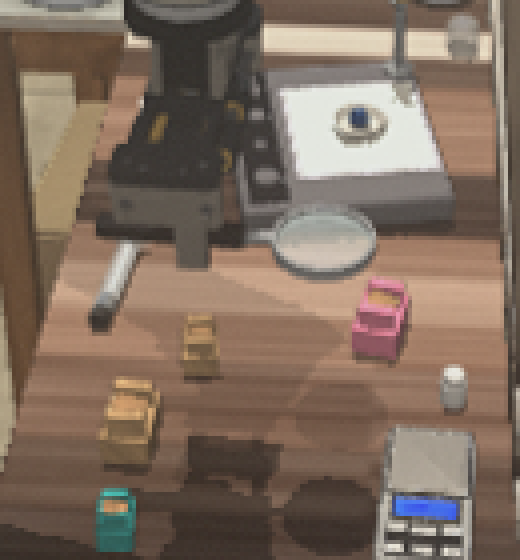

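View pics/t11.png

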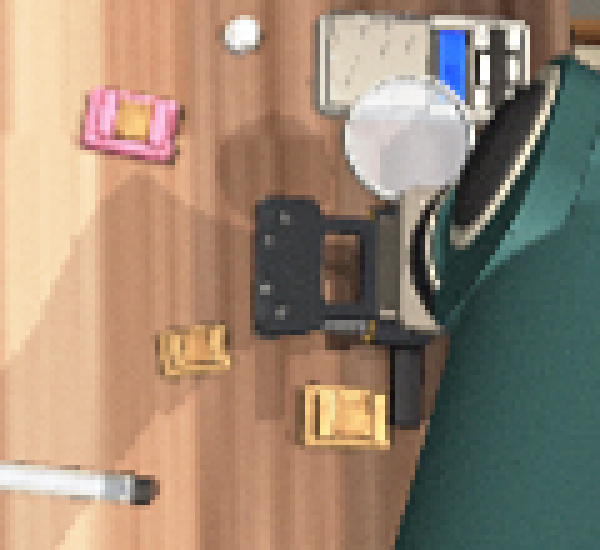

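```bash
python3 - <<'E'
from h import *
np.set_printoptions(precision=4,suppress=True)
s=status.state();R=Ro.from_quat(s['eef_rot']).as_matrix()
f=lambda a:(s['tcp_pos']+R@a)
cs=lambda X:(proj("side",X)-[190,180]+.4)*4
ct=lambda X:(proj("top",X)-[300,180]+.4)*5
print(tri((190+325/4-.4,180+240/4-.4),(300+411/5-.4,180+137/5-.4)))
for nm,a in[('lens',[0,-.011,.08]),('rear',[0,-.011,-.064]),('front handle',[0,-.011,.031]),('L',[-.033,-.011,.08]),('R',[.033,-.011,.08]),('far',[0,-.011,.113]),('near',[0,-.011,.047])]:
    print(nm,f(np.array(a)),cs(f(np.array(a))),ct(f(np.array(a))))
E
```

```text
(array([ 0.5414, -0.3059,  0.1805]), [np.float64(0.0006046821405673351), np.float64(0.0006046821405676238)])
lens [ 0.5406 -0.304   0.1814] [322.941  237.1652] [407.6011 137.0798]
rear [ 0.3967 -0.2975  0.1814] [ 95.2364 220.9932] [404.3076 425.6565]
front handle [ 0.4916 -0.3018  0.1814] [245.0128 231.6178] [406.57   234.0322]
L [ 0.5421 -0.2711  0.1814] [328.2879 205.3833] [342.1436 133.8427]
R [ 0.5391 -0.337   0.1813] [317.3211 270.5702] [472.9217 140.3128]
far [ 0.5736 -0.3055  0.1814] [375.7015 240.9285] [408.2455  72.5195]
near [ 0.5076 -0.3025  0.1814] [270.4059 233.424 ] [406.9166 202.2317]
```

```bash
python3 - <<'E'
from h import *
goal((.468,.043,.16),-0.046,0,1)
E
```

```text
turn [ 0.     0.001 -0.001] shift [-0.8584  0.0265 -0.0204] t 11.58 pos [ 0.4607 -0.3004  0.1704]
```

apply_moves(
  commands=[
    [[0, 0, 0, -0.04, 0, 0, 0], [0, 0, 0, -0.1, 0, 0, 0], [0, 0, 0, -0.18, 0, 0, 0], [0, 0, 0, -0.27, 0, -0.01, 0], [0, 0, 0, -0.36, 0, -0.01, 0], [0, 0, 0, -0.45, 0, -0.01, 0], [0, 0, 0, -0.54, 0.01, -0.02, 0], [0, 0, 0, -0.63, 0.02, -0.02, 0], [0, 0, 0, -0.71, 0.026, -0.02, 0], [0, 0, 0, -0.78, 0.026, -0.02, 0], [0, 0, 0, -0.83, 0.026, -0.02, 0], [0, 0, 0, -0.858, 0.026, -0.02, 0]],
  ],
)

```text
time: 12.58
tcp_pos: [0.4682, 0.0459, 0.1606]
eef_rot: [0.489, -0.51, 0.51, -0.49]
force: [0.2, -1.2, -0.8]
width: 0.159
```

apply_moves(
  commands=[
    [[0, 0, 0, 0, 0, 0, 0], [0, 0, 0, 0, 0, 0, 0], [0, 0, 0, 0, 0, 0, 0]],
  ],
)

```text
time: 12.83
tcp_pos: [0.4682, 0.0415, 0.1605]
eef_rot: [0.488, -0.511, 0.512, -0.488]
force: [-0.1, -0.0, 0.0]
width: 0.159
```

```bash
cat > look.py <<'E'
from h import *
import sys
np.set_printoptions(precision=4,suppress=True)
k=sys.argv[1]
s=status.state();print(s['tcp_pos'],s['width'],s['force'])
im=imaging.camera("side");cv2.imwrite(f"pics/s{k}.png",cv2.resize(im[130:230,215:335,::-1],None,fx=6,fy=6,interpolation=3))
r=mark_of("side","loupe")
im=imaging.camera("top");cv2.imwrite(f"pics/t{k}.png",cv2.resize(im[160:260,190:310,::-1],None,fx=6,fy=6,interpolation=3))
r2=mark_of("top","loupe");
if r and r2: print(px(r[0]),px(r2[0]),tri(px(r[0]),px(r2[0])))
R=Ro.from_quat(s['eef_rot']).as_matrix();L=s['tcp_pos']+R@[0,-.011,.08]
print('pred lens',L,(proj("side",L)-[215,130]+.4)*6,(proj("top",L)-[190,160]+.4)*6)
goal((.468,.043,.1017),-0.046,0,1)
E
python3 look.py 12
```

```text
[0.4682 0.0415 0.1605] 0.15922604607456362 [-0.0833 -0.0276  0.0088]
pred lens [0.5481 0.0377 0.1716] [386.5564 268.9613] [330.565  267.2243]
turn [-0.002 -0.002  0.   ] shift [-0.004   0.1475 -0.0008] t 13.03 pos [0.4682 0.0414 0.1607]
```

View pics/s12.png

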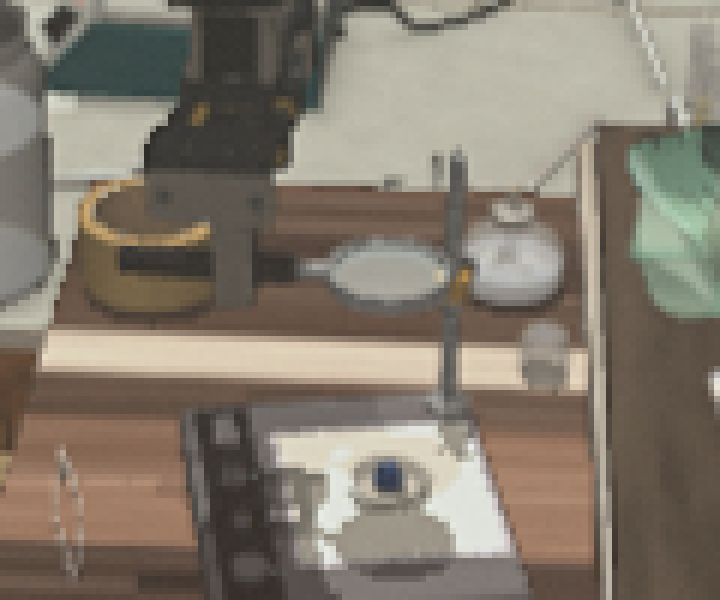

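View pics/t12.png

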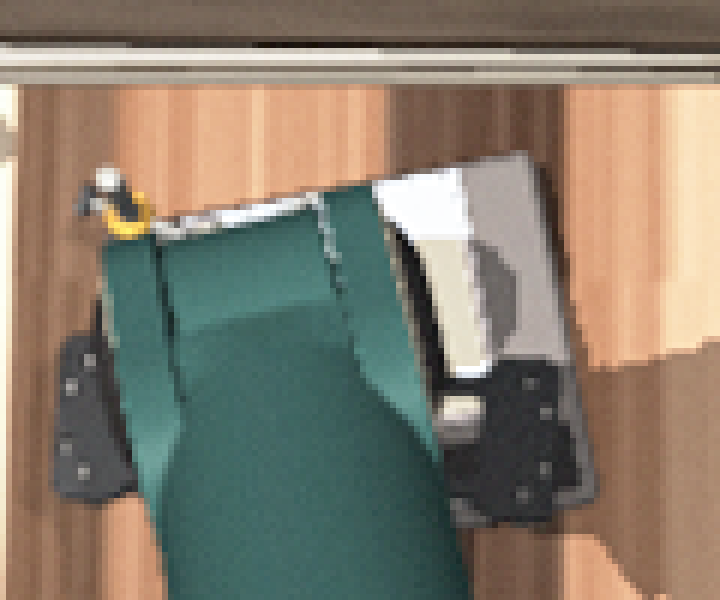

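apply_moves(
  commands=[
    [[0, 0, 0, -0.003, 0.03, 0, 0], [0, 0, 0, -0.003, 0.06, 0, 0], [0, 0, 0, -0.003, 0.09, 0, 0], [0, 0, 0, -0.003, 0.12, 0, 0], [0, 0, 0, -0.003, 0.14, 0, 0], [0, 0, 0, -0.003, 0.147, 0, 0], [0, 0, 0, -0.003, 0.147, 0, 0], [0, 0, 0, -0.003, 0.147, 0, 0], [0, 0, 0, -0.003, 0.147, 0, 0]],
  ],
)

```text
time: 13.78
tcp_pos: [0.4688, 0.0436, 0.1025]
eef_rot: [0.488, -0.511, 0.512, -0.489]
force: [0.1, -0.4, -1.0]
width: 0.158
```

```bash
python3 look.py 13; python3 - <<'E'
from h import *
for t in("pointer_tip","loupe","pointer"):
    imaging.camera("side")
    print(t,[(px(d).round(1),round(d['confidence'],2)) for d in mark_of("side",t)])
E
```

```text
[0.4688 0.0436 0.1025] 0.15834216037322588 [ 0.1171 -0.37   -0.9663]
[276.528 189.42 ] [244.888 207.816] (array([0.5446, 0.0393, 0.1158]), [np.float64(0.003555594885422095), np.float64(0.003555594885421948)])
pred lens [0.5487 0.04   0.1137] [385.6757 360.6799] [331.6222 288.9105]
turn [-0.003  0.    -0.   ] shift [ 0.0018  0.0017 -0.0015] t 13.98 pos [0.4686 0.0437 0.1024]
pointer_tip [(array([286.8, 180.4]), 0.43)]
loupe [(array([279. , 190.8]), 0.62)]
pointer [(array([288.5, 175.9]), 0.58)]
```

View pics/s13.png

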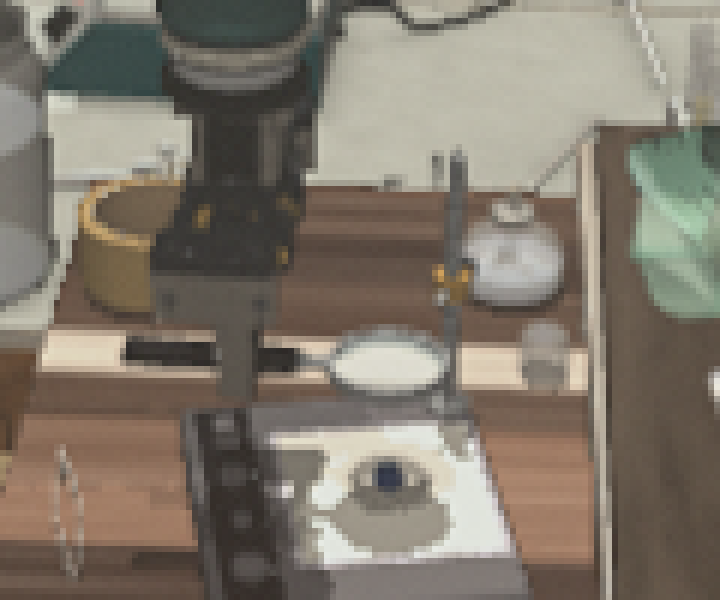

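```bash
python3 - <<'E'
from h import *
np.set_printoptions(precision=3,suppress=True)
for z in(.105,.11,.115,.12): print(z,'tip',proj("side",(.573,.103,z)),(proj("side",(.573,.103,z))-[215,130]+.4)*6,'collar',proj("side",(.582,.129,z)), 'top tip',proj("top",(.573,.103,z)),'t13crop',(proj("top",(.573,.103,z))-[200,180]+.4)*10)
s=status.state();R=Ro.from_quat(s['eef_rot']).as_matrix()
for a in([0,-.011,.08],[0,-.011,-.064],[0,-.011,.031],[-.033,-.011,.08],[.033,-.011,.08]):
    L=s['tcp_pos']+R@a; print((proj("side",L)-[215,130]+.4)*6)
print(R[:,1],s['qvel'])
im=imaging.camera("side");cv2.imwrite("pics/s14.png",cv2.resize(im[165:205,265:310,::-1],None,fx=14,fy=14,interpolation=0))
E
```

```text
0.105 tip [286.867 182.349] [433.602 316.496] collar [289.722 178.545] top tip [221.387 199.177] t13crop [217.872 195.769]
0.11 tip [286.913 181.064] [433.876 308.781] collar [289.772 177.27 ] top tip [221.209 198.827] t13crop [216.089 192.266]
0.115 tip [286.959 179.773] [434.151 301.037] collar [289.823 175.99 ] top tip [221.029 198.474] t13crop [214.292 188.735]
0.12 tip [287.005 178.477] [434.428 293.263] collar [289.874 174.706] top tip [220.848 198.118] t13crop [212.481 185.177]
[384.763 361.604]
[119.992 345.114]
[294.245 355.973]
[390.093 330.129]
[379.225 394.307]
[ 0.002 -0.    -1.   ] [-0.     0.003 -0.002  0.001  0.     0.    -0.002]
```

View pics/s14.png

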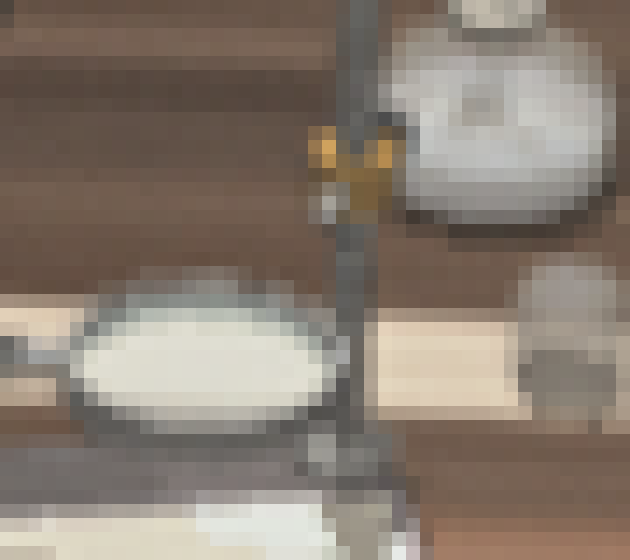

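apply_moves(
  commands=[
    [[0, 0, 0, 0.002, 0.003, 0, 0], [0, 0, 0, 0.002, 0.003, 0, 0], [0, 0, 0, 0.002, 0.003, 0, 0], [0, 0, 0, 0.002, 0.003, 0, 0], [0, 0, 0, 0.002, 0.003, 0, 0], [0, 0, 0, 0.002, 0.003, 0, 0]],
  ],
)

```text
time: 14.83
tcp_pos: [0.4683, 0.0429, 0.1007]
eef_rot: [0.488, -0.511, 0.512, -0.489]
force: [1.2, 0.2, -0.9]
width: 0.154
```

```bash
python3 look.py 15; python3 - <<'E'
from h import *
print(status.state()['qvel'].round(4))
im=imaging.camera("side");cv2.imwrite("pics/full.png",im[:,:,::-1])
E
```

```text
[0.4683 0.0429 0.1007] 0.15416683668804235 [ 1.2251  0.2378 -0.9185]
[280.672 190.68 ] [245.672 207.984] (array([0.5516, 0.0384, 0.1105]), [np.float64(0.003008907697511738), np.float64(0.003008907697511841)])
pred lens [0.5481 0.0392 0.1119] [384.5465 364.3408] [333.517  290.8407]
turn [-0.002  0.     0.   ] shift [-0.0004 -0.0024 -0.0007] t 15.03 pos [0.4683 0.0428 0.1007]
[-0.0001  0.0009  0.0002 -0.0011  0.0017 -0.0003  0.0006]
```

View pics/s15.png

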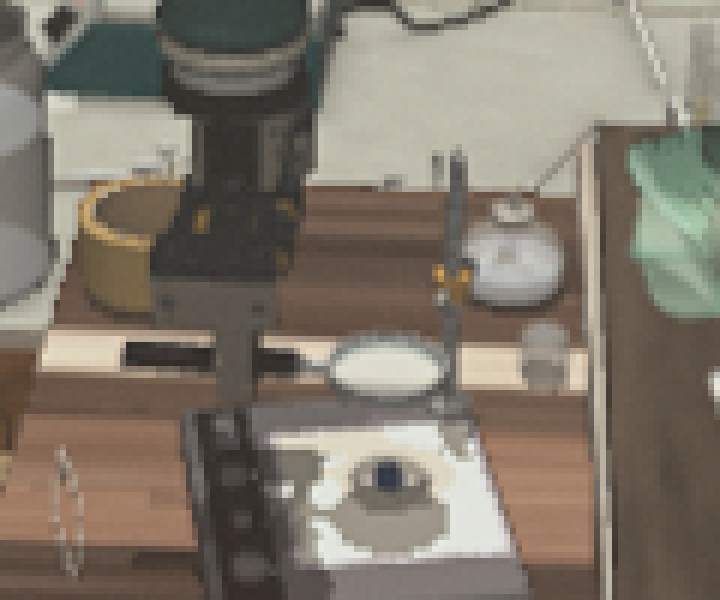

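View pics/full.png

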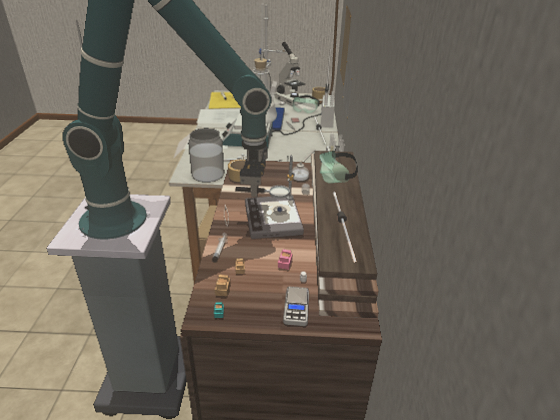

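The loupe is held level over the crystal, with the lens around z 0.112 and the pointer around 0.1125. The arm is still, nothing else has moved, and the keys look up.

```bash
python3 -c "
from plant import finish_job
print(finish_job())"
```

```text
the job is handed in; nothing more can be done
None
```

I pressed the power, under-light and full-brightness keys in that order. Each went down to its stop (TCP about 41 mm, 11–24 N) and was released before the next; the dim key was not touched. I then took the loupe off the larger wooden rest by its handle and handed in at about 15 s, still holding it over the crystal.

**Last checks**
- **Sideways:** the lens is within about 3 mm of the crystal. I put the lens at about (0.549–0.551, 0.039) and the crystal at about (0.549, 0.0385).
- **Height:** the lens centre is at about 0.111–0.112 m. The pointer tip is at about 0.1125 m, give or take 2 mm.
- **Level:** the tool is vertical. The handle in the side picture suggests at most about 0.03 rad of tilt.
- **Stillness and surroundings:** the arm was still, and in the side view the dish, crystal and bystanders looked in place and the keys up.

**What disagreed or could not be checked**
- The networks' positions scattered by several millimetres. One pointer-tip reading gave 0.124 m, and I set it aside in favour of the collar's outline and a second tip reading.
- The top view of the lens was blocked by the arm at the end. The loupe's y position therefore rests mainly on the arm's own pose reading and a coarse network fix.
- The opening reading drifted from 0.161 to 0.154 during the hold. There was no visible slip.

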